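# Set out the stirring station

## Robot

A 7-joint arm with a two-finger parallel gripper is mounted at the origin on a cart in front of the work surface, level with it; the furniture and walls round the work are solid. World frame = base frame: x ahead of the robot, y to its left, z up, the work surface at z = 0. Lengths are in m, angles in rad, forces in N, time in s.
With the tool pointing down it reaches from about 0.4 to 0.85 m from the base axis. Payload 4.5 kg.
Tool frame: the origin (TCP) lies between the finger pads; the fingertips stand 19 mm ahead of it and the grasp point (between the pads) is the TCP; z points along the fingers, y is the line along which they close (so a half turn about z gives the same grasp; the last joint's range is limited). The gripper opens to 88 mm and grips with 3 to 60 N. Pads are 18 mm wide; open, the fingers measure 123 mm over their backs; the gripper's body (75 mm by 187 mm) begins 45 mm behind the grasp point.
Start: joints at [-1.197, 0.689, -0.195, 1.565, 0.157, 0.902, -0.215], TCP at [0.208, 0.589, 0.258] pointing down, gripper open.
Joint ranges: [-3.01, 3.01], [-0.46, 2.08], [-1.47, 1.51], [0.13, 2.56], [-1, 4.14], [0.04, 2.09], [-2.66, 2.66]. Speed limits (rad/s): [2.57, 2.57, 3.14, 3.14, 3.14, 3.14, 3.14].

## Interface

Orientations are given as a rotation vector (axis times angle).
In Python, from station import arm, imaging, workorder gives the robot as it stands.
- The arm moves only by the tool servo_tool, never from a script. Its argument "increments" is one flat list of numbers, 4 for each row, row after row: the shift along the tool's x, y, z in cm, then the turn about the tool's z in rad. A call has 1 to 20 rows; each row shifts and turns the commanded pose from where the row before left it, along the tool's axes as they then stand; what a row does not reach is not made up. A row lasts 1/10 s, in which the tool goes at most 50 mm and 8.59 degrees, less where a joint would pass 70% of its speed; a pose out of reach is approached as far as the arm can. A call is refused whole if a number of a shift passes 5 or a number of a turn 0.15, either way. A call with a gripper value outside its range is refused whole. "claw" is the opening, from 0 (shut) to 1 (fully open), set as the call begins (left out, the last holds). The fingers move at their own pace and stop on an object; the grip force is fixed at half the most. Time passes only in rows, so rows that do not move let the fingers close. It gives the time, the measured TCP pose, the force, the opening and the grip force at its end, in the units of the state.
- arm.observe(): the state, without advancing time (a new reading comes with each control period).
- imaging.get_image(name): name is "scene" or "side" or "wrist"; returns a dict with "color" (400x640x3 uint8, red, green, blue), "depth" (400x640 float32, m along the optical axis (not along the pixel's ray), 0 where there is no reading), "fx", "fy", "cx", "cy" (pixels), "R" (3x3) and "t" (3): a world point X has camera coordinates R X + t. Camera axes: x right, y down, z forward; pixel columns grow to the right and rows downward; lengths in m; the calibration is good to about 2 mm. A picture is of the moment at which its call begins.
- workorder.finish_job(): hands the job in; it is judged then, once.
The state is a dict: "clock": time; "joint_positions": joint angles; "dq": joint speeds; "tau": joint torques, N m; "position": TCP position; "orientation": TCP orientation; "force": force on the tool from outside, world axes, zero at the start; "ft_torque": the same for the moment, N m; "grip_width": opening from 0.0 (shut) to 1.0 (fully open); "grip_force": force on a finger pad.
Only numpy, scipy, OpenCV 4.12 (cv2) and the standard library are available. Lean on these libraries where they do the work, as an engineer would, in place of code of your own. Each camera call takes 0.05 s, during which the arm holds its last target. There are 200 camera calls.

## Task

Set out the stirring station: stand the glass beaker in the middle of the stirrer's round plate, the tall yellow-capped bottle directly behind the stirrer, the small white screw-cap bottle directly to the stirrer's right, and the sample vial directly in front of that white bottle. Front is the stirrer's knob side and right is as seen when facing the knobs; leave 3 cm of clear worktop between the stirrer and each bottle, and between the white bottle and the vial. All four stand upright, and the plastic jug and the large amber bottle are left where they are.

Things in the scene. Friction and masses are not known exactly. Their poses are not given: they have to be found in the camera images.
- stirrer: compact laboratory stirrer, white body with a grey top, 100 x 100 mm in plan, round white plate on top; fixed to the worktop right of the spectrophotometer. Origin: centre of its underside. Its own +x points to its back, -x to its front (two metal knobs, 20 mm across, stand 14 mm out of the front), +y to its left, -y to its right; its sides lie 50 mm from the origin. z up
- stirrer_plate (a point): centre of the flat top of the stirrer's round plate, 48 mm above the worktop; the plate is 86 mm across
- beaker: small open glass beaker, clear, round, 51 mm across and 68 mm high. Origin: centre of its underside, z up. Starts upright on the worktop, left of the spectrophotometer. Can be taken across its outside
- tall_bottle: screw-cap bottle with a plain yellow cap, the tallest of the four: round body 57 mm across up to 82 mm height, then a shoulder and the cap (36 mm across, fixed), 104 mm high in all. Origin: centre of its underside, z up. Starts upright on the worktop, left of the spectrophotometer
- small_bottle: small white bottle with a plain blue screw cap: round body 38 mm across up to 50 mm height, cap 26 mm across, 75 mm high in all. Origin: centre of its underside, z up. Starts upright on the worktop, left of the spectrophotometer
- vial: sample vial with a white screw cap, the smallest of the four, round, 27 mm across and 52 mm high. Origin: centre of its underside, z up. Starts upright on the worktop, left of the spectrophotometer
- spectrophotometer: large fixed bench instrument, blue and grey, standing between the start places and the stirrer: its right side (-y) lies 207 mm and its left side (+y) 206 mm from the origin, its front 279 mm in front of the origin (-x), its top 172 mm above the worktop. Only an obstacle. Origin: on the worktop
- amber_bottle: large amber bottle with a black cap, 68 mm across, 150 mm high, on the left behind the four things; to be left alone. Origin: centre of its underside
- jug: translucent plastic jug with a handle, 91 x 127 mm, 142 mm high, right of the stirrer; to be left alone. Origin: middle of its underside
Things that resemble listed ones, but are neither listed nor needed, are in the scene too. What is shaped like the small_bottle but purple or red is not meant.

How it is judged:
At the end, for the whole second after the job is handed in: Beaker within 12 mm of the plate's centre; tall bottle 30 mm clear behind the stirrer, white bottle 30 mm clear to its right, both on its middle lines, all within 15 mm; vial 30 (+-15) mm in front of the bottle, within 22 mm sideways; all upright, at rest, released; others moved under 20 mm (horizontal distance between beaker and stirrer_plate below 0.012 m and z of beaker in the frame of stirrer between 0.044 and 0.052 m and x of tall_bottle in the frame of stirrer between 0.0935 and 0.1235 m and y of tall_bottle in the frame of stirrer between -0.015 and 0.015 m and y of small_bottle in the frame of stirrer between -0.114 and -0.084 m and x of small_bottle in the frame of stirrer between -0.015 and 0.015 m and horizontal distance between vial and small_bottle between 0.0475 and 0.0775 m and x of vial in the frame of stirrer below -0.03 m and y of vial in the frame of stirrer between -0.121 and -0.077 m and height (world z) of each of tall_bottle, small_bottle, vial below 0.004 m and angle between each of beaker, tall_bottle, small_bottle, vial's own z axis and vertical below 0.08 rad and linear speed of each of beaker, tall_bottle, small_bottle, vial below 0.02 m/s and contact force between the fingers and beaker below 0.05 N and contact force between the fingers and tall_bottle below 0.05 N and contact force between the fingers and small_bottle below 0.05 N and contact force between the fingers and vial below 0.05 N and distance of each of amber_bottle, jug from where it was at the start of the episode below 0.02 m and angle between each of amber_bottle, jug's own z axis and vertical below 0.1 rad); the robot touches nothing.
It also fails if it takes over 128 s, if anything falls off the work surface, if the arm or the gripper's body presses on something with over 40 N, if the wrist force passes 120 N, or if a joint passes its speed limit or range.

## Working session

There is one attempt and no reset: what is moved stays moved. The work goes in short steps, Python scripts to look and compute and a tool call to move; the robot and the scene stay as the last step left them, time stands still between calls to the robot, and variables do not carry over. Pictures are saved under pics/ and viewed, at most 14 in all, crops included, and the job is handed in when it is done.

Besides the shell and the picture viewer there is one more tool, called as name(argument=value, ...) on one line, values as JSON. servo_tool: Moves the arm, as the interface text tells. Its arguments: {"type":"object","properties":{"increments":{"type":"array"},"claw":{"type":"number"}},"required":["increments"]}

```bash
mkdir -p pics; cat > h.py <<'E'
import numpy as np, cv2
from station import arm, imaging, workorder
def grab(n,tag):
    d=imaging.get_image(n); np.savez(f'pics/{tag}.npz',**d); cv2.imwrite(f'pics/{tag}.png',d['color'][:,:,::-1]); return d
def load(tag): return dict(np.load(f'pics/{tag}.npz'))
def plane(d,u,v,z):
    r=d['R'].T@np.array([(u-d['cx'])/d['fx'],(v-d['cy'])/d['fy'],1.]); c=-d['R'].T@d['t']
    return c+r*(z-c[2])/r[2]
def cloud(d):
    v,u=np.mgrid[:400,:640]; z=d['depth']
    p=np.stack([(u-d['cx'])/d['fx']*z,(v-d['cy'])/d['fy']*z,z],-1)
    return (p-d['t'])@d['R']
def proj(d,X):
    c=d['R']@np.array(X)+d['t']; return c[0]/c[2]*d['fx']+d['cx'],c[1]/c[2]*d['fy']+d['cy']
E
python3 - <<'E'
from h import *
for n in ('scene','side','wrist'):
    d=grab(n,n+'0'); print(n,-d['R'].T@d['t'],d['fx'],d['R'][2])
s=arm.observe(); print(s)
E
```

```text
scene [-0.94465287  0.9184299   1.0717718 ] 454.76768196199475 [ 0.73440695 -0.46164022 -0.49752864]
side [-0.51575432 -0.00102382  0.67613575] 361.051394947568 [ 0.86352187 -0.00612453 -0.50427421]
wrist [0.12994595 0.61540897 0.38347004] 289.85396288191583 [ 0.29986823 -0.10649756 -0.94801757]
{'clock': 0.15, 'joint_positions': array([-1.19720444,  0.6897962 , -0.19451598,  1.56606815,  0.15731783,
        0.90248003, -0.21509981]), 'dq': array([ 1.48163172e-03, -3.02787438e-03,  1.15676299e-03, -3.76105522e-03,
        1.23455008e-04,  2.22611001e-03,  2.65785459e-07]), 'tau': array([-1.31043143e-03, -5.27867746e+01, -1.26911759e+00, -1.53587312e+01,
       -5.26252447e-02,  3.92209680e-03,  1.11426496e-04]), 'position': array([0.20820239, 0.58884297, 0.25710077]), 'orientation': array([-5.31062481e-01, -3.09626457e+00,  2.13112928e-03]), 'force': array([ 0.29756104, -0.67845785,  0.22385882]), 'ft_torque': array([0.00609622, 0.03883557, 0.00231895]), 'grip_force': 0.0, 'grip_width': 0.9981119399385294}
```

View pics/scene0.png

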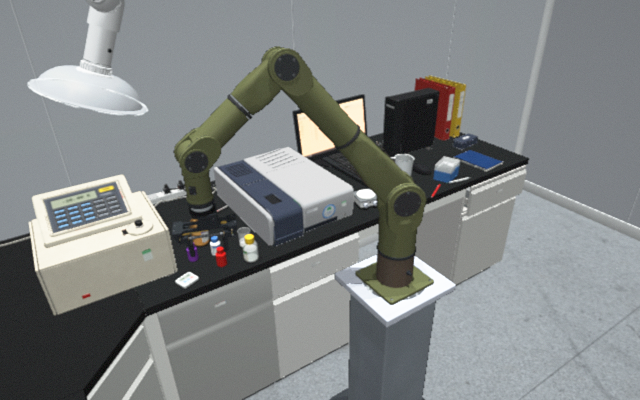

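View pics/side0.png

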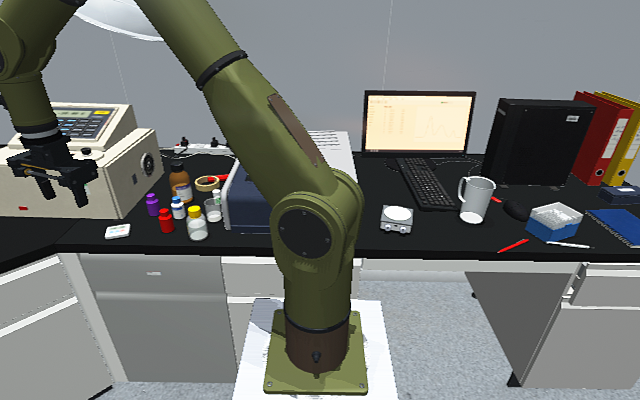

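View pics/wrist0.png

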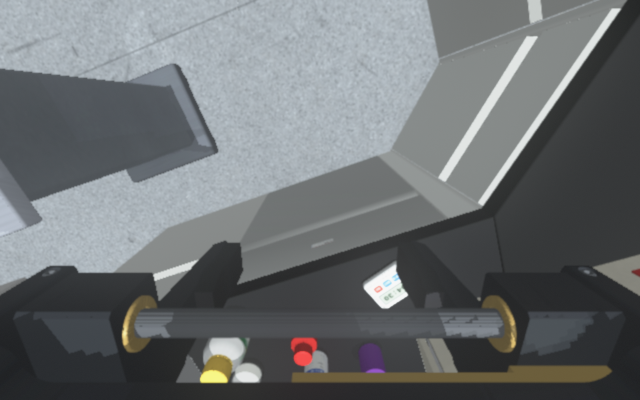

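The side view shows the tall yellow-capped bottle at (196,222), the beaker at (213,210), the blue-capped white bottle at (178,207), something white-capped at (217,193), red and purple decoys at (166,220) and (152,203), the amber bottle at (180,182), the stirrer at (397,218) and the jug at (476,200).

```bash
python3 - <<'E'
from h import *
a=load('side0')['color'][150:250,130:250,::-1]; b=load('side0')['color'][195:245,370:420,::-1]; c=load('scene0')['color'][205:285,165:285,::-1]
f=lambda i,w,h:cv2.resize(i,(w,h),interpolation=cv2.INTER_CUBIC)
o=np.zeros((600,800,3),np.uint8); o[:333,:400]=f(a,400,333); o[:400,400:]=f(b,400,400); o[333:,:400]=f(c,400,267)
cv2.imwrite('pics/crop1.png',o)
d=load('side0');P=cloud(d)
for n,(u,v) in dict(yel=(194,209),blue=(178,199),wcap=(217,190),red=(166,211),beak=(213,202),stir=(397,213),jug=(476,182),table=(350,235)).items(): print(n,P[v,u].round(3))
E
```

```text
yel [0.4   0.371 0.104]
blue [0.509 0.462 0.073]
wcap [0.612 0.362 0.052]
red [0.432 0.472 0.074]
beak [0.53  0.355 0.051]
stir [ 0.492 -0.259  0.045]
jug [ 0.577 -0.534  0.122]
table [ 0.017 -0.059  0.294]
```

View pics/crop1.png

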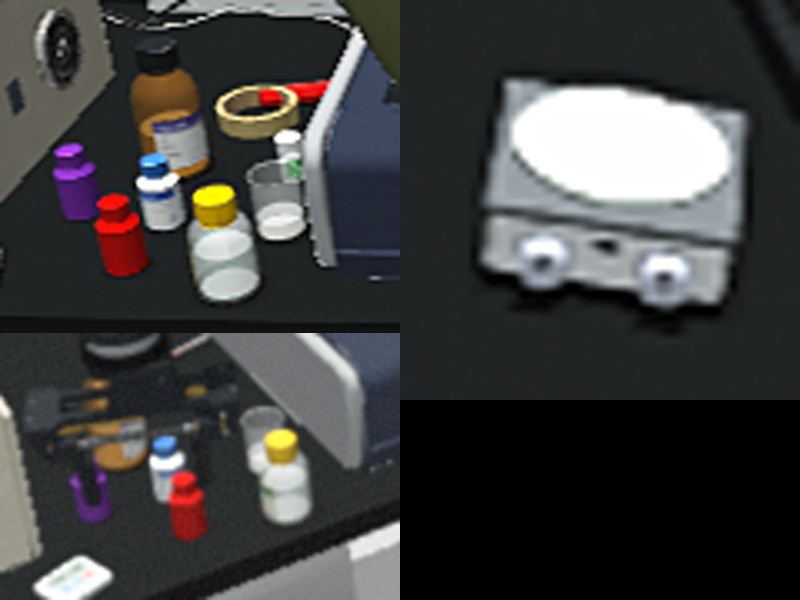

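The crop confirms the choice. Candidates for the white bottle are the blue-capped white one at side (178,207), red (166,220) and purple (152,203), so I take the blue-capped one. The vial is the white-capped thing behind the beaker at (217,193), and the yellow-capped bottle is unique. Next I go up to look with the wrist camera.

servo_tool(increments=[0,0,-1,0.137,0,0,-1,0.137,0,0,-1,0.137,0,0,-1,0.137,0,0,-1,0.137,0,0,-1,0.137,0,0,-1,0.137,0,0,-1,0.137,0,0,-1,0.135,0,0,0,0], claw=1)

```text
clock: 1.15
position: [0.2084, 0.5899, 0.3487]
orientation: [-2.221, -2.221, -0.003]
force: [0.6, 0.0, 0.2]
grip_width: 0.999
grip_force: 0.0
```

servo_tool(increments=[-2.9,2.9,0,0,-2.9,2.9,0,0,-2.9,2.9,0,0,-2.9,2.9,0,0,-2.9,2.9,0,0,-2.9,2.9,0,0,-2.9,2.9,0,0,-2.9,2.9,0,0,-2.9,2.9,0,0,-2.9,2.9,0,0,0,0,0,0,0,0,0,0])

```text
clock: 2.35
position: [0.4985, 0.2983, 0.347]
orientation: [-2.221, -2.221, 0.002]
force: [-0.2, 0.2, 0.3]
grip_width: 1.001
grip_force: 0.0
```

```bash
python3 - <<'E'
from h import *
d=grab('wrist','wrist1'); print(-d['R'].T@d['t'],d['R']); grab('scene','scene1'); grab('side','side1')
s=arm.observe(); print(s['position'],s['orientation'],s['joint_positions'])
E
```

```text
[0.49824715 0.37992514 0.47341865] [[ 9.99999478e-01  9.88724345e-04  2.57365774e-04]
 [ 8.56146489e-04 -9.48425126e-01  3.17000074e-01]
 [ 5.57517856e-04 -3.16999688e-01 -9.48425478e-01]]
[0.49695839 0.30083011 0.34730462] [-2.21584012e+00 -2.22500687e+00  8.67940340e-04] [-0.71931148  0.53459984  0.16277959  1.59181503 -0.09832501  1.02398639
 -0.52347898]
```

View pics/wrist1.png

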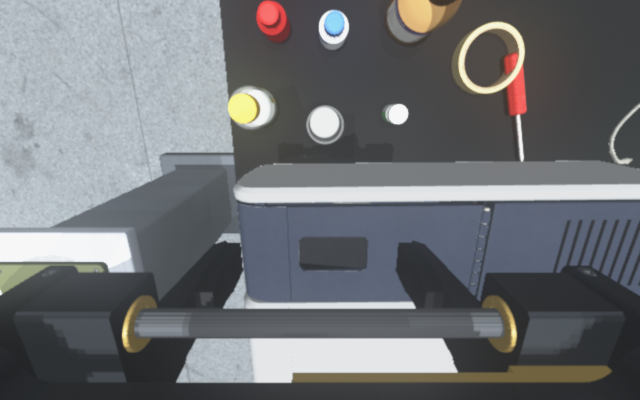

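View pics/scene1.png

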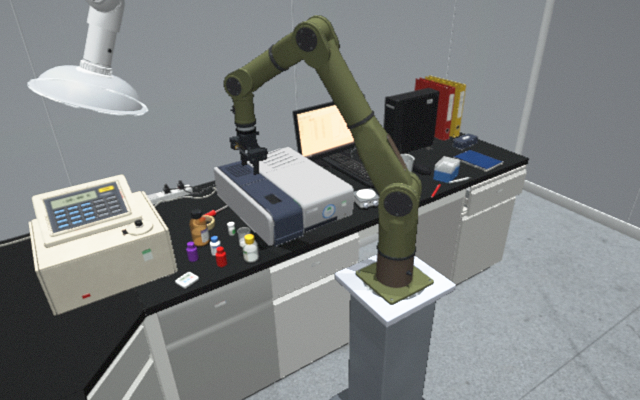

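The wrist view shows the yellow cap at (243,109), blue cap (334,24), beaker (325,124), white vial cap (396,114), red decoy (272,18), amber bottle (425,10) and the spectrophotometer's side along row ~195. I triangulate the caps across the views.

```bash
cat >> h.py <<'E'
def ray(d,u,v):
    r=d['R'].T@np.array([(u-d['cx'])/d['fx'],(v-d['cy'])/d['fy'],1.]); return -d['R'].T@d['t'],r/np.linalg.norm(r)
def tri(*dp):
    A=np.zeros((3,3));b=np.zeros(3);L=[]
    for d,p in dp:
        c,r=ray(d,*p);M=np.eye(3)-np.outer(r,r);A+=M;b+=M@c;L.append((c,M))
    x=np.linalg.solve(A,b);return x.round(4),[round(float(np.linalg.norm(M@(x-c))),4) for c,M in L]
def blob(d,roi,lo,hi):
    x0,y0,x1,y1=roi; hsv=cv2.cvtColor(d['color'],cv2.COLOR_RGB2HSV); m=np.zeros((400,640),np.uint8)
    m[y0:y1,x0:x1]=cv2.inRange(hsv,lo,hi)[y0:y1,x0:x1]
    n,l,s,c=cv2.connectedComponentsWithStats(m); k=1+s[1:,4].argmax(); return c[k],s[k],l==k
E
python3 - <<'E'
from h import *
w,s,c=load('wrist1'),load('side1'),load('scene1')
Y=((20,150,100),(35,255,255));B=((95,120,80),(120,255,255));W=((0,0,150),(180,40,255))
R={'tall':(Y,(220,80,290,140),(180,195,210,225),(235,230,265,250)),'small':(B,(310,5,360,55),(168,190,190,207),(205,230,225,248)),'vial':(W,(380,98,412,127),(210,184,224,196),(222,218,240,228))}
for n,(h,*rs) in R.items():
    q=[blob(d,r,*h) for d,r in zip((w,s,c),rs)]
    print(n,[(x[0].round(1).tolist(),x[1].tolist()) for x in q])
    print(' ws',tri((w,q[0][0]),(s,q[1][0])),'wc',tri((w,q[0][0]),(c,q[2][0])))
P=cloud(w)
for n,r in dict(tall=(230,90,280,130),small=(318,8,352,46),vial=(384,102,410,126),beaker=(300,100,350,148)).items():
    x0,y0,x1,y1=r;p=P[y0:y1,x0:x1].reshape(-1,3);t=np.percentile(p[p[:,2]<.2,2],98);q=p[abs(p[:,2]-t)<.006]
    print(n,'top',t.round(4),q.mean(0).round(4),q.min(0).round(3),q.max(0).round(3))
print('amber',np.nanmin(P[0:40,390:460].reshape(-1,3),0),P[5,425]); print('spec side',P[195,300],P[190,300],P[260,330],P[205,245])
E
```

```text
Traceback (most recent call last):
  File "h.py", line 25, in blob
    n,l,s,c=cv2.connectedComponentsWithStats(m); k=1+s[1:,4].argmax(); return c[k],s[k],l==k
                                                     ~~~~~~~~~~~~~~^^
ValueError: attempt to get argmax of an empty sequence
```

```bash
cat > m1.py <<'E'
from h import *
w,s,c=load('wrist1'),load('side1'),load('scene1')
Y=((18,120,80),(38,255,255));B=((95,90,50),(125,255,255));W=((0,0,120),(180,70,255))
R={'tall':(Y,(220,80,290,140),(180,195,210,225),(235,228,265,250)),'small':(B,(310,5,360,55),(168,188,190,209),(205,228,225,250)),'vial':(W,(380,98,412,127),(208,182,226,197),(222,216,240,230))}
for n,(h,*rs) in R.items():
    q=[]
    for d,r,k in zip((w,s,c),rs,'wsc'):
        try: q.append((d,blob(d,r,*h),k))
        except ValueError: print(n,'none',k)
    print(n,[(k,x[0].round(1).tolist(),x[1].tolist()) for d,x,k in q]); print(tri(*[(d,x[0]) for d,x,k in q]))
P=cloud(w)
for n,r in dict(tall=(230,90,280,130),small=(318,8,352,46),vial=(384,102,410,126),beaker=(300,100,350,148)).items():
    x0,y0,x1,y1=r;p=P[y0:y1,x0:x1].reshape(-1,3);t=np.percentile(p[p[:,2]<.2,2],98);q=p[abs(p[:,2]-t)<.006]
    print(n,'top',t.round(4),q.mean(0).round(4),q.min(0).round(3),q.max(0).round(3))
print('amber',P[5,425]); print('spec side',P[195,300],P[190,300],P[260,330],P[205,245])
E
python3 m1.py
```

```text
tall [('w', [254.0, 108.2], [247, 95, 11, 27, 70]), ('s', [194.0, 211.4], [188, 205, 13, 14, 153]), ('c', [249.0, 238.4], [245, 234, 9, 10, 82])]
(array([0.4139, 0.3742, 0.0873]), [0.002, 0.0032, 0.0027])
small [('w', [334.0, 23.3], [324, 10, 20, 26, 372]), ('s', [175.6, 199.4], [171, 196, 10, 8, 60]), ('c', [213.7, 238.2], [210, 235, 8, 7, 45])]
(array([0.5176, 0.4737, 0.0682]), [0.0013, 0.0019, 0.0029])
vial [('w', [396.3, 113.6], [384, 104, 25, 21, 418]), ('s', [219.8, 191.5], [212, 182, 14, 15, 120]), ('c', [230.5, 225.4], [227, 221, 8, 9, 55])]
(array([0.6137, 0.3623, 0.0406]), [0.0057, 0.0089, 0.0042])
tall top 0.1047 [0.4053 0.3733 0.1033] [0.389 0.357 0.099] [0.422 0.39  0.106]
small top 0.0759 [0.5162 0.4714 0.0743] [0.504 0.459 0.07 ] [0.529 0.484 0.077]
vial top 0.0531 [0.6077 0.365  0.0516] [0.595 0.352 0.047] [0.622 0.378 0.054]
beaker top 0.0677 [0.506  0.3508 0.0666] [0.481 0.326 0.062] [0.531 0.376 0.069]
amber [0.61177835 0.47970272 0.11301111]
spec side [0.47710652 0.28182095 0.16199777] [0.47712575 0.28726728 0.16056897] [0.51261957 0.19050633 0.14750078] [0.41235387 0.2673848  0.15510572]
```

Depth gives the tops at 105, 76, 53 and 68 mm, matching the sizes given. Centres are tall (0.405,0.373), small (0.5165,0.4715), vial (0.6085,0.365) and beaker (0.506,0.351). I go for the tall bottle first.

servo_tool(increments=[1.5,-1.9,0.5,0,1.5,-1.9,1,0,1.5,-1.9,1,0,1.5,-1.9,1,0,1.4,-1.7,1,0,0,0,2.5,0,0,0,2.5,0,0,0,2.5,0,0,0,2.5,0,0,0,1,0,0,0,0,0,0,0,0,0], claw=0.85)

```text
clock: 3.7
position: [0.4053, 0.3741, 0.1935]
orientation: [-2.22, -2.223, -0.002]
force: [0.6, -0.5, 0.8]
grip_width: 0.85
grip_force: 0.0
```

```bash
python3 - <<'E'
from h import *
d=grab('wrist','wrist2'); P=cloud(d); v,u=np.where((P[...,2]>.098)&(P[...,2]<.11)&(abs(P[...,0]-.405)<.05)&(abs(P[...,1]-.373)<.05))
q=P[v,u]; print(len(v),q.min(0).round(4),q.max(0).round(4)) if len(v) else print('none')
print(arm.observe()['position'])
# stirrer rough from side
s=load('side1');P=cloud(s);m=(s['color'].min(2)>200);m[:195]=0;m[240:]=0;m[:,:375]=0;m[:,420:]=0
q=P[m];q=q[abs(q[:,2]-.048)<.006];print('plate',len(q),q.mean(0),q.min(0),q.max(0))
j=P[160:240,440:505].reshape(-1,3);j=j[(j[:,2]>.02)&(j[:,2]<.16)&(j[:,0]<.75)];print('jug',j.min(0),j.max(0))
E
```

```text
1450 [0.3867 0.3563 0.0981] [0.4217 0.391  0.1055]
[0.4056116  0.37411571 0.19380451]
plate 292 [ 0.49025546 -0.25925461  0.04793211] [ 0.44901264 -0.30482171  0.04249868] [ 0.53373787 -0.21688095  0.05182258]
jug [ 0.48947759 -0.57334736  0.02009381] [ 0.70423872 -0.43410486  0.14450502]
```

Aligned. Descend to z≈0.068, close, and lift.

servo_tool(increments=[0,0,2.5,0,0,0,2.5,0,0,0,2.5,0,0,0,2,0,0,0,1.5,0,0,0,1,0,0,0,0.5,0,0,0,0,0,0,0,0,0])

```text
clock: 4.65
position: [0.4058, 0.3737, 0.0685]
orientation: [2.221, 2.221, 0.002]
force: [-0.4, 0.4, -0.1]
grip_width: 0.85
grip_force: 0.0
```

servo_tool(increments=[0,0,0,0,0,0,0,0,0,0,0,0,0,0,0,0,0,0,0,0,0,0,0,0,0,0,0,0,0,0,0,0], claw=0.3)

```text
clock: 5.45
position: [0.4053, 0.3735, 0.0682]
orientation: [-2.221, -2.221, -0.001]
force: [-0.6, -0.3, 6.4]
grip_width: 0.645
grip_force: 30.0
```

servo_tool(increments=[0,0,-0.5,0,0,0,-1,0,0,0,-2,0,0,0,-2.5,0,0,0,-3,0,0,0,-3,0,0,0,-3,0,0,0,-3,0,0,0,-3,0,0,0,-2,0,0,0,-1,0,0,0,0,0])

```text
clock: 6.65
position: [0.4056, 0.3735, 0.3089]
orientation: [-2.221, -2.221, -0.004]
force: [-0.3, 0.4, -2.8]
grip_width: 0.637
grip_force: 30.0
```

servo_tool(increments=[-2,0.5,0,0,-4,0.5,0,0,-4.4,0.5,0,0,-4.4,0.5,0,0,-4.4,0.5,0,0,-4.4,0.5,0,0,-4.4,0.5,0,0,-4.4,0.5,0,0,-4.4,0.5,0,0,-4.4,0.5,0,0,-4.4,0.5,0,0,-4.4,0.5,0,0,-4.4,0.5,0,0,-4.4,0.5,0,0,-4.4,0.5,0,0,-4.4,0.5,0,0,-4.4,0.5,0,0,-2.5,0.5,0,0,-2,0,0,0,0,0,0,0])

```text
clock: 8.65
position: [0.4933, -0.3948, 0.3055]
orientation: [-2.225, -2.215, 0.004]
force: [-0.2, -0.3, -1.7]
grip_width: 0.64
grip_force: 30.0
```

```bash
python3 - <<'E'
from h import *
d=grab('wrist','wrist3'); s=arm.observe();print(s['position'],s['orientation'],s['grip_width'],s['joint_positions'].round(2)); grab('side','side3')
E
```

```text
[ 0.49396317 -0.39228921  0.3057098 ] [-2.22186736e+00 -2.21626894e+00  1.57874265e-03] 0.6390221845070225 [ 0.51  0.65  0.16  1.49 -0.11  1.01  0.69]
```

View pics/wrist3.png

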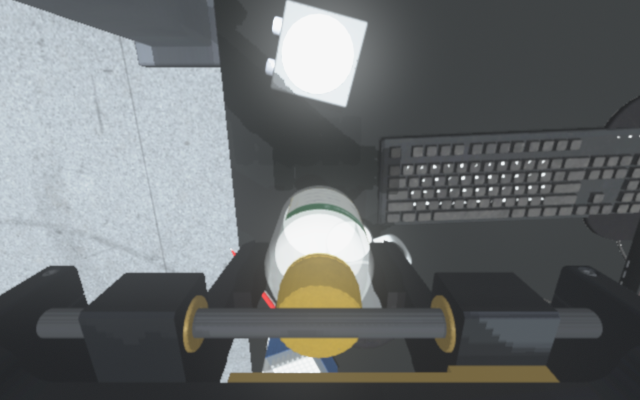

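The stirrer is at (320,55), turned about 12°, with its knobs on the left (towards the robot) at (277,25) and (270,67). The keyboard is at columns 380+ and rows 130–220. Jug handle is at (395,240) under the hand. I fit the stirrer's pose.

```bash
cat > m2.py <<'E'
from h import *
d=load('wrist3');P=cloud(d)
roi=np.zeros((400,640),bool);roi[0:120,250:385]=1
z=P[...,2]; print('heights',np.histogram(z[roi],bins=np.arange(-.01,.07,.004)))
m=roi&(z>.036)&(z<.056); cs,_=cv2.findContours(m.astype(np.uint8),cv2.RETR_EXTERNAL,cv2.CHAIN_APPROX_NONE); c=max(cs,key=cv2.contourArea)
m2=np.zeros((400,640),np.uint8);cv2.drawContours(m2,[c],-1,1,-1);q=P[(m2>0)&m]
r=cv2.minAreaRect((q[:,:2]*1000).astype(np.float32));print('body rect mm',r)
# plate: white saturated disc at top height
hsv=cv2.cvtColor(d['color'],cv2.COLOR_RGB2GRAY); w=((hsv>245)&roi).astype(np.uint8)
cs,_=cv2.findContours(w,cv2.RETR_EXTERNAL,cv2.CHAIN_APPROX_NONE);c=max(cs,key=cv2.contourArea)
pp=np.array([plane(d,u,v,.048)[:2] for u,v in c[:,0]])*1000;print('plate',cv2.fitEllipse(pp.astype(np.float32)), 'depth z',np.median(z[w>0]))
k=roi&(z>.01)&(z<.036);q=P[k];print('low',len(q))
s=load('side1');Ps=cloud(s);ww=(s['color'].min(2)>215).astype(np.uint8);ww[:200]=0;ww[228:]=0;ww[:,:380]=0;ww[:,415:]=0
cs,_=cv2.findContours(ww,cv2.RETR_EXTERNAL,cv2.CHAIN_APPROX_NONE);c=max(cs,key=cv2.contourArea);pp=np.array([plane(s,u,v,.048)[:2] for u,v in c[:,0]])*1000;print('side plate',cv2.fitEllipse(pp.astype(np.float32)))
kb=P[120:230,375:640].reshape(-1,3);kb=kb[(kb[:,2]>.005)&(kb[:,2]<.04)];print('kb',kb.min(0),kb.max(0))
E
python3 m2.py
```

```text
heights (array([   0,  206, 8259,   38,    0,    0,    0,   10,   29,  159,   75,
          0,  810, 2267, 4279,   13,    0,    0,    0]), array([-0.01 , -0.006, -0.002,  0.002,  0.006,  0.01 ,  0.014,  0.018,
        0.022,  0.026,  0.03 ,  0.034,  0.038,  0.042,  0.046,  0.05 ,
        0.054,  0.058,  0.062,  0.066]))
body rect mm ((490.4880065917969, -259.302978515625), (100.39714050292969, 100.22288513183594), 76.03962707519531)
plate ((491.10540771484375, -258.4937744140625), (84.22447967529297, 84.58919525146484), 105.7943344116211) depth z 0.04766550893774008
low 273
side plate ((490.9970703125, -258.76263427734375), (81.0721664428711, 85.23802185058594), 164.51866149902344)
kb [ 0.57962682 -0.50507384  0.00500724] [ 0.99328884 -0.3372208   0.03113586]
```

Stirrer: centre (0.491,-0.259), plate at z 0.048, yaw -14°, agreeing across both views with sizes 100 and 85 mm. Targets are tall (0.596,-0.285), small (0.467,-0.355) and vial (0.406,-0.340).

servo_tool(increments=[2,2,0,0,3,3,0,0,3,3,0,0,2,1.5,0,0,0.9,0.8,2,0,0,0,3,0,0,0,3,0,0,0,3,0,0,0,2,0,0,0,1,0,0,0,0,0,0,0,0,0,0,0,0,0])

```text
clock: 10.05
position: [0.5992, -0.2828, 0.1692]
orientation: [2.22, 2.22, 0.002]
force: [-0.2, 0.5, -1.4]
grip_width: 0.636
grip_force: 30.0
```

```bash
python3 - <<'E'
from h import *
X=[]
for n in range(3):
    d=imaging.get_image('side');s=arm.observe();X.append(s['position'])
print(np.mean(X,0),s['orientation']); cv2.imwrite('pics/side4.png',cv2.resize(d['color'][140:260,330:490,::-1],(640,480)))
E
```

```text
[ 0.59895819 -0.28293364  0.16894196] [2.22022947e+00 2.22027275e+00 1.19986378e-03]
```

View pics/side4.png

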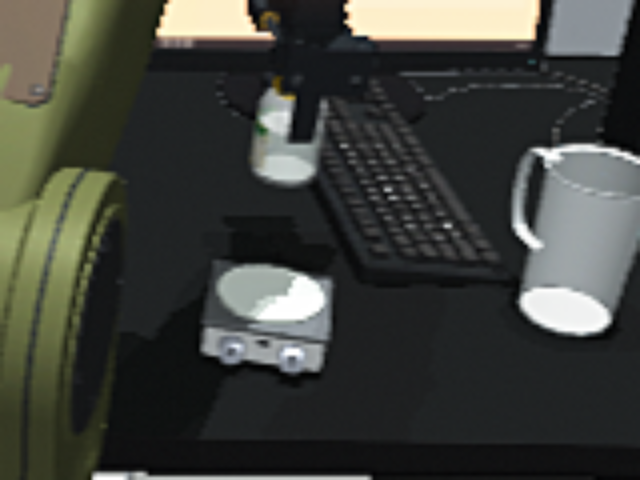

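The bottle hangs upright above the place behind the stirrer, clear of the keyboard and jug. Lower, release, rise.

servo_tool(increments=[-0.2,-0.3,2,0,0,0,2,0,0,0,2,0,0,0,1.5,0,0,0,1,0,0,0,0.7,0,0,0,0.4,0,0,0,0.2,0,0,0,0,0,0,0,0,0])

```text
clock: 11.2
position: [0.5957, -0.2849, 0.0702]
orientation: [2.221, 2.221, 0.001]
force: [0.3, -0.6, -1.4]
grip_width: 0.638
grip_force: 30.0
```

servo_tool(increments=[0,0,0.1,0,0,0,0,0,0,0,0,0])

```text
clock: 11.5
position: [0.5954, -0.2847, 0.0688]
orientation: [2.221, 2.221, 0.0]
force: [0.3, 0.5, -1.4]
grip_width: 0.64
grip_force: 30.0
```

servo_tool(increments=[0,0,0,0,0,0,0,0,0,0,0,0,0,0,0,0,0,0,0,0,0,0,-1,0,0,0,-2,0,0,0,-3,0,0,0,-3,0,0,0,-4,0,0,0,-4,0,0,0,-4,0,0,0,-3,0,0,0,0,0], claw=0.85)

```text
clock: 12.9
position: [0.5974, -0.2862, 0.3148]
orientation: [2.215, 2.214, 0.006]
force: [0.2, -0.8, -0.4]
grip_width: 0.85
grip_force: 0.0
```

servo_tool(increments=[2,-0.5,0,0,4,-0.5,0,0,4.3,-0.5,0,0,4.3,-0.5,0,0,4.3,-0.5,0,0,4.3,-0.5,0,0,4.3,-0.5,0,0,4.3,-0.5,0,0,4.3,-0.5,0,0,4.3,-0.5,0,0,4.3,-0.5,0,0,4.3,-0.5,0,0,4.3,-0.5,0,0,4.3,-0.5,0,0,4.3,-0.5,0,0,4.3,-0.5,0,0,4,0,0,0,3.5,0,0,0,2,0,0,0,0,0,0,0], claw=0.68)

```text
clock: 14.9
position: [0.5131, 0.4758, 0.3074]
orientation: [-2.214, -2.226, 0.001]
force: [-0.4, -0.1, 0.4]
grip_width: 0.681
grip_force: 0.0
```

servo_tool(increments=[0,0,1,-0.143,0,0,1,-0.143,0,0,1,-0.143,0,0,1,-0.143,0,0,1,-0.143,0,0,1,-0.143,0,0,1,-0.143,0,0,1,-0.143,0,0,1,-0.143,0,0,0,-0.143,0,0,0,-0.141,0,0,0,0,0,0,0,0])

```text
clock: 16.2
position: [0.5158, 0.4707, 0.2188]
orientation: [0.007, 3.141, -0.002]
force: [0.1, -0.8, -1.1]
grip_width: 0.681
grip_force: 0.0
```

```bash
python3 - <<'E'
from h import *
d=grab('wrist','wrist5');s=arm.observe();print(s['position'],s['orientation'],s['joint_positions'].round(2))
P=cloud(d)
def near(n,x,y,z0,z1,r=.05):
    q=P[(P[...,2]>z0)&(P[...,2]<z1)&(abs(P[...,0]-x)<r)&(abs(P[...,1]-y)<r)]
    print(n,len(q),((q.min(0)+q.max(0))/2).round(4),q.min(0).round(4),q.max(0).round(4)) if len(q) else print(n,0)
near('small cap',.5165,.4715,.068,.08,.03)
w=load('wrist1');P=cloud(w); near('amber w1',.62,.48,.05,.2,.08)
d=load('side3');P=cloud(d); near('amber',.62,.48,.14,.16,.08);near('purple',.5,.53,.068,.08,.04);near('tall',.42,.37,.07,.1,.03)
E
```

```text
[0.5156568  0.47111572 0.21884301] [ 5.58703523e-03  3.14133864e+00 -1.28906417e-03] [-0.7   0.84 -0.22  1.35  0.2   0.97  0.61]
small cap 528 [0.517  0.4721 0.0722] [0.5044 0.4598 0.0681] [0.5295 0.4845 0.0764]
amber w1 1968 [0.6229 0.481  0.0983] [0.59   0.4602 0.0503] [0.6558 0.5019 0.1463]
amber 75 [0.6204 0.496  0.1463] [0.6002 0.4772 0.1403] [0.6405 0.5148 0.1523]
purple 30 [0.5275 0.5599 0.072 ] [0.5171 0.5501 0.0683] [0.5378 0.5698 0.0758]
tall 0
```

servo_tool(increments=[-0.1,0.1,2,0,0,0,3,0,0,0,3,0,0,0,3,0,0,0,2.5,0,0,0,2,0,0,0,1.3,0,0,0,0.7,0,0,0,0.4,0,0,0,0,0,0,0,0,0])

```text
clock: 17.35
position: [0.5168, 0.4738, 0.0407]
orientation: [0.0, 3.14, 0.002]
force: [0.1, 0.0, 0.3]
grip_width: 0.676
grip_force: 0.0
```

servo_tool(increments=[0,0,0,0,0,0,0,0,0,0,0,0,0,0,0,0,0,0,0,0,0,0,0,0,0,0,0,0,0,0,0,0], claw=0.2)

```text
clock: 18.15
position: [0.5164, 0.4735, 0.0401]
orientation: [-0.0, 3.141, 0.001]
force: [-0.5, -0.4, 3.5]
grip_width: 0.42
grip_force: 30.0
```

servo_tool(increments=[0,0,-0.5,0,0,0,-1,0,0,0,-2,0,0,0,-2.5,0,0,0,-3,0,0,0,-3,0,0,0,-3,0,0,0,-3,0,0,0,-3,0,0,0,-2,0,0,0,-1,0,0,0,0,0])

```text
clock: 19.35
position: [0.5167, 0.4737, 0.2813]
orientation: [-0.0, 3.14, 0.003]
force: [-0.4, -0.3, -1.3]
grip_width: 0.415
grip_force: 30.0
```

servo_tool(increments=[0.2,-2,0,0,0.3,-4,0,0,0.3,-4.4,0,0,0.3,-4.4,0,0,0.3,-4.4,0,0,0.3,-4.4,0,0,0.3,-4.4,0,0,0.3,-4.4,0,0,0.3,-4.4,0,0,0.3,-4.4,0,0,0.3,-4.4,0,0,0.3,-4.4,0,0,0.3,-4.4,0,0,0.3,-4.4,0,0,0.3,-4.4,0,0,0.3,-4.4,0,0,0.3,-4.4,0,0,0,-4.4,0,0,0,-4.4,0,0,0,-2.1,0,0])

```text
clock: 21.35
position: [0.4641, -0.3604, 0.2779]
orientation: [-0.008, -3.139, 0.001]
force: [-0.6, 0.0, -1.1]
grip_width: 0.414
grip_force: 30.0
```

servo_tool(increments=[0,0,0,0.143,0,0,0,0.143,0,0,0,0.143,0,0,0,0.143,0,0,0,0.143,0,0,0,0.143,0,0,0,0.143,0,0,0,0.143,0,0,0,0.143,0,0,0,0.143,0,0,0,0.141,0,0,0,0,0,0,0,0])

```text
clock: 22.65
position: [0.466, -0.3552, 0.2787]
orientation: [-2.216, -2.224, 0.001]
force: [0.3, -0.7, -0.4]
grip_width: 0.419
grip_force: 30.0
```

```bash
python3 - <<'E'
from h import *
d=grab('side','side6');s=arm.observe();print(s['position'],s['orientation'],s['joint_positions'].round(2)); e=grab('scene','scene6');w=grab('wrist','wrist6')
P=cloud(d);q=P[(P[...,2]>.03)&(P[...,2]<.15)&(P[...,0]>.45)&(P[...,0]<.68)&(P[...,1]<-.40)&(P[...,1]>-.62)];print('jug',q.min(0),q.max(0), q[q[:,1].argmax()])
m=np.concatenate([cv2.resize(d['color'][140:260,330:490],(400,300)),cv2.resize(w['color'],(400,300))],1);cv2.imwrite('pics/m6.png',m[:,:,::-1])
m=(P[...,0]>.54)&(P[...,0]<.68)&(P[...,1]<-.2)&(P[...,1]>-.33)&(P[...,2]>.085)&(P[...,2]<.11);q=P[m];print('tall cap',len(q),q.mean(0),q.min(0),q.max(0))
E
```

```text
[ 0.46609057 -0.355427    0.27893966] [-2.21706983e+00 -2.22362719e+00  5.49857262e-04] [ 0.48  0.61  0.17  1.67 -0.12  0.87  0.7 ]
jug [ 0.49021887 -0.57279201  0.03003117] [ 0.652711   -0.40133727  0.14453485] [ 0.652711   -0.40133727  0.03003117]
tall cap 89 [ 0.58713854 -0.28122999  0.09808579] [ 0.57307198 -0.29910869  0.08521626] [ 0.6141204  -0.26463918  0.10711804]
```

View pics/m6.png

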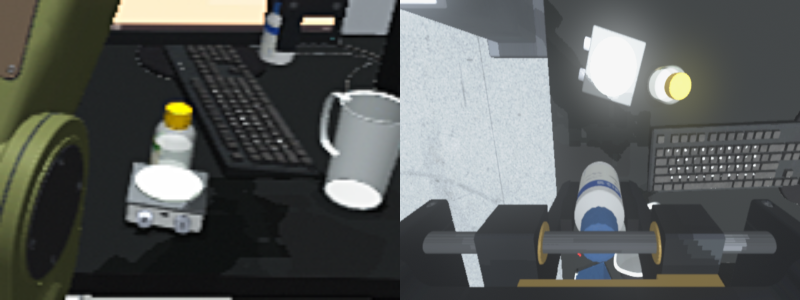

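The tall bottle stands behind the stirrer, and the white bottle is upright in hand above its place. Lower and release.

servo_tool(increments=[0,0,2,0,0,0,3,0,0,0,4,0,0,0,4,0,0,0,3.5,0,0,0,3,0,0,0,2,0,0,0,1,0,0,0,0.6,0,0,0,0.4,0,0,0,0.2,0,0,0,0,0,0,0,0,0])

```text
clock: 24.1
position: [0.4669, -0.356, 0.0434]
orientation: [2.22, 2.221, 0.0]
force: [0.5, -0.2, -0.6]
grip_width: 0.418
grip_force: 30.0
```

servo_tool(increments=[0,0,0.2,0,0,0,0.1,0,0,0,0,0,0,0,0,0])

```text
clock: 24.5
position: [0.4667, -0.3558, 0.04]
orientation: [2.221, 2.221, 0.0]
force: [-0.7, 0.6, 2.7]
grip_width: 0.419
grip_force: 30.0
```

servo_tool(increments=[0,0,0,0,0,0,0,0,0,0,0,0,0,0,0,0,0,0,0,0,0,0,-1,0,0,0,-2,0,0,0,-3,0,0,0,-3,0,0,0,-4,0,0,0,-4,0,0,0,-4,0,0,0,-3,0,0,0,0,0], claw=0.65)

```text
clock: 25.9
position: [0.4682, -0.3574, 0.2849]
orientation: [2.215, 2.214, 0.003]
force: [-0.2, 0.1, 0.1]
grip_width: 0.65
grip_force: 0.0
```

servo_tool(increments=[2,0.8,0,0,4,0.8,0,0,4.3,0.8,0,0,4.3,0.8,0,0,4.3,0.8,0,0,4.3,0.8,0,0,4.3,0.8,0,0,4.3,0.8,0,0,4.3,0.8,0,0,4.3,0.8,0,0,4.3,0.8,0,0,4.3,0.8,0,0,4.3,0.8,0,0,4.3,0.8,0,0,4.3,0.8,0,0,4.3,0.8,0,0,3.9,0.8,0,0,2,0.5,0,0,0,0,3,0,0,0,3,0])

```text
clock: 27.9
position: [0.6071, 0.3664, 0.2187]
orientation: [-2.219, -2.223, -0.001]
force: [0.1, -0.6, -1.2]
grip_width: 0.649
grip_force: 0.0
```

```bash
cat > near.py <<'E'
from h import *
import sys
def run(name,items):
    d=grab('wrist',name);X=[]
    s=arm.observe();print('tcp',s['position'],s['orientation'],s['joint_positions'].round(2)); P=cloud(d)
    for n,x,y,z0,z1,r in items:
        q=P[(P[...,2]>z0)&(P[...,2]<z1)&(abs(P[...,0]-x)<r)&(abs(P[...,1]-y)<r)]
        print(n,len(q),((q.min(0)+q.max(0))/2).round(4),q.min(0).round(4),q.max(0).round(4)) if len(q) else print(n,0)
    return d
E
python3 - <<'E'
from near import *
run('wrist7',[('vial',.6085,.365,.045,.057,.03),('beaker',.506,.351,.062,.075,.05)])
E
```

```text
tcp [0.60385626 0.36414306 0.21232744] [-2.21856252 -2.22036889  0.01622876] [-0.72  0.87  0.23  1.34 -0.21  0.97 -0.44]
vial 502 [0.6085 0.3653 0.0494] [0.5958 0.352  0.0451] [0.6212 0.3785 0.0537]
beaker 491 [0.5061 0.3513 0.0655] [0.4806 0.3262 0.062 ] [0.5316 0.3764 0.0689]
```

servo_tool(increments=[0,0.2,2,0,0,0,3,0,0,0,3,0,0,0,2.5,0,0,0,2,0,0,0,1.5,0,0,0,1,0,0,0,0,0,0,0,0,0,0,0,0,0])

```text
clock: 28.95
position: [0.6103, 0.3657, 0.071]
orientation: [2.221, 2.221, 0.003]
force: [-0.2, 0.7, -0.2]
grip_width: 0.651
grip_force: 0.0
```

servo_tool(increments=[0,-0.2,1.5,0,0,0,1.3,0,0,0,0.7,0,0,0,0.3,0,0,0,0,0,0,0,0,0])

```text
clock: 29.55
position: [0.6078, 0.3654, 0.0319]
orientation: [2.221, 2.221, 0.001]
force: [-0.4, 0.3, 0.2]
grip_width: 0.649
grip_force: 0.0
```

servo_tool(increments=[0,0,0,0,0,0,0,0,0,0,0,0,0,0,0,0,0,0,0,0,0,0,0,0,0,0,0,0,0,0,0,0], claw=0.1)

```text
clock: 30.35
position: [0.6076, 0.3654, 0.0319]
orientation: [2.221, 2.222, 0.001]
force: [-0.5, 0.1, 2.2]
grip_width: 0.292
grip_force: 30.0
```

servo_tool(increments=[0,0,-0.5,0,0,0,-1,0,0,0,-2,0,0,0,-2.5,0,0,0,-3,0,0,0,-3,0,0,0,-3,0,0,0,-3,0,0,0,-3,0,0,0,-2,0,0,0,-1,0,0,0,0,0])

```text
clock: 31.55
position: [0.6082, 0.3655, 0.2744]
orientation: [2.221, 2.221, 0.006]
force: [-0.1, -0.9, -1.1]
grip_width: 0.297
grip_force: 30.0
```

servo_tool(increments=[-2,-1.1,0,0,-3,-1.1,0,0,-4,-1.1,0,0,-4,-1.1,0,0,-4,-1.1,0,0,-4,-1.1,0,0,-4,-1.1,0,0,-4,-1.1,0,0,-4,-1.1,0,0,-4,-1.1,0,0,-4,-1.1,0,0,-4,-1.1,0,0,-4,-1.1,0,0,-4,-1.1,0,0,-4,-1.1,0,0,-4,-1.1,0,0,-4,-1.1,0,0,-4,-1.1,0,0,-1.6,-0.4,0,0,0,0,0,0])

```text
clock: 33.55
position: [0.4034, -0.3433, 0.2708]
orientation: [-2.227, -2.215, 0.003]
force: [-0.8, 0.7, 0.1]
grip_width: 0.291
grip_force: 30.0
```

servo_tool(increments=[0,0,0,-0.143,0,0,0,-0.143,0,0,0,-0.143,0,0,0,-0.143,0,0,0,-0.143,0,0,0,-0.143,0,0,0,-0.143,0,0,0,-0.143,0,0,0,-0.143,0,0,0,-0.143,0,0,0,-0.141,0,0,0,0,0,0,0,0])

```text
clock: 34.85
position: [0.4057, -0.3393, 0.2713]
orientation: [-0.002, -3.141, -0.002]
force: [-0.4, -0.0, -0.7]
grip_width: 0.289
grip_force: 30.0
```

```bash
python3 - <<'E'
from near import *
run('wrist8',[])
d=grab('side','side8');P=cloud(d)
for n,x,y,z0,z1 in (('small',.467,-.355,.068,.08),('tall',.596,-.285,.095,.108)):
    q=P[(P[...,2]>z0)&(P[...,2]<z1)&(abs(P[...,0]-x)<.04)&(abs(P[...,1]-y)<.04)];print(n,len(q),((q.min(0)+q.max(0))/2).round(4),q.min(0).round(4),q.max(0).round(4))
E
```

```text
tcp [ 0.4056369  -0.33960647  0.27140019] [-2.01413842e-03 -3.14100368e+00 -1.60908968e-03] [ 0.81  0.55 -0.31  1.83  0.23  0.79  1.94]
small 39 [ 0.4625 -0.3547  0.0727] [ 0.4515 -0.3662  0.0684] [ 0.4736 -0.3431  0.077 ]
tall 58 [ 0.593  -0.2815  0.1012] [ 0.5748 -0.2975  0.0956] [ 0.6113 -0.2656  0.1068]
```

servo_tool(increments=[0,0,2,0,0,0,3,0,0,0,4,0,0,0,4,0,0,0,3.5,0,0,0,3,0,0,0,2,0,0,0,1,0,0,0,0.6,0,0,0,0.3,0,0,0,0,0,0,0,0,0])

```text
clock: 36.15
position: [0.4059, -0.3411, 0.0385]
orientation: [0.0, 3.14, -0.001]
force: [-0.5, 0.1, 0.1]
grip_width: 0.295
grip_force: 30.0
```

servo_tool(increments=[0,0,0.4,0,0,0,0.2,0,0,0,0,0,0,0,0,0])

```text
clock: 36.55
position: [0.4057, -0.3409, 0.0318]
orientation: [-0.0, 3.141, -0.0]
force: [-0.0, 0.4, 1.9]
grip_width: 0.294
grip_force: 30.0
```

servo_tool(increments=[0,0,0,0,0,0,0,0,0,0,0,0,0,0,0,0,0,0,0,0,0,0,-1,0,0,0,-2,0,0,0,-3,0,0,0,-3,0,0,0,-4,0,0,0,-4,0,0,0,-4,0,0,0,-3,0,0,0,0,0,0,0,0,0], claw=0.48)

```text
clock: 38.05
position: [0.4052, -0.3407, 0.2724]
orientation: [-0.0, 3.141, -0.002]
force: [0.4, -0.1, -0.2]
grip_width: 0.48
grip_force: 0.0
```

servo_tool(increments=[-0.6,2,0,0,-0.6,3,0,0,-0.6,4,0,0,-0.6,4,0,0,-0.6,4,0,0,-0.6,4,0,0,-0.6,4,0,0,-0.6,4,0,0,-0.6,4,0,0,-0.6,4,0,0,-0.6,4,0,0,-0.6,4,0,0,-0.6,4,0,0,-0.6,4,0,0,-0.6,4,0,0,-0.6,4,0,0,-0.5,4,0,0,0,4,0,0,0,0.2,0,0,0,0,0,0], claw=0.8)

```text
clock: 40.05
position: [0.5049, 0.3518, 0.2698]
orientation: [0.005, -3.139, 0.003]
force: [-0.4, 0.1, -0.6]
grip_width: 0.798
grip_force: 0.0
```

servo_tool(increments=[0,0,1,0.143,0,0,1,0.143,0,0,1,0.143,0,0,1,0.143,0,0,1,0.143,0,0,1,0.143,0,0,1,0.143,0,0,0,0.143,0,0,0,0.143,0,0,0,0.143,0,0,0,0.141,0,0,0,0,0,0,0,0,0,0,0,0])

```text
clock: 41.45
position: [0.5064, 0.3504, 0.2015]
orientation: [2.22, 2.223, -0.001]
force: [-1.1, 1.6, -0.5]
grip_width: 0.797
grip_force: 0.0
```

```bash
python3 - <<'E'
from near import *
run('wrist9',[('beaker',.506,.351,.062,.075,.05)])
E
```

```text
tcp [0.50639615 0.350603   0.20160179] [-2.22027137e+00 -2.22250050e+00  7.85707578e-04] [-0.79  0.75  0.19  1.66 -0.19  0.75 -0.5 ]
beaker 550 [0.506  0.3512 0.066 ] [0.4809 0.3257 0.0621] [0.531  0.3767 0.07  ]
```

servo_tool(increments=[0,0,2,0,0,0,3,0,0,0,3,0,0,0,2.5,0,0,0,2,0,0,0,1.7,0,0,0,1,0,0,0,0.6,0,0,0,0.3,0,0,0,0,0,0,0,0,0])

```text
clock: 42.6
position: [0.5068, 0.3517, 0.0414]
orientation: [2.221, 2.221, 0.002]
force: [-0.3, -0.9, 0.1]
grip_width: 0.799
grip_force: 0.0
```

servo_tool(increments=[0,0,0,0,0,0,0,0,0,0,0,0,0,0,0,0,0,0,0,0,0,0,0,0,0,0,0,0,0,0,0,0], claw=0.4)

```text
clock: 43.4
position: [0.5064, 0.3514, 0.041]
orientation: [-2.221, -2.221, -0.001]
force: [-0.3, -1.9, 4.6]
grip_width: 0.553
grip_force: 30.0
```

servo_tool(increments=[0,0,-0.5,0,0,0,-1,0,0,0,-2,0,0,0,-2.5,0,0,0,-3,0,0,0,-3,0,0,0,-3,0,0,0,-3,0,0,0,-3,0,0,0,-2,0,0,0,-1,0,0,0,0,0])

```text
clock: 44.6
position: [0.5068, 0.3515, 0.2821]
orientation: [2.221, 2.221, 0.004]
force: [0.3, 0.0, -0.6]
grip_width: 0.553
grip_force: 30.0
```

servo_tool(increments=[-2,-0.1,0,0,-3,-0.1,0,0,-4,-0.1,0,0,-4,-0.1,0,0,-4,-0.1,0,0,-4,-0.1,0,0,-4,-0.1,0,0,-4,-0.1,0,0,-4,-0.1,0,0,-4,-0.1,0,0,-4,-0.1,0,0,-4,-0.1,0,0,-4,-0.1,0,0,-4,-0.1,0,0,-4,-0.1,0,0,-4,-0.1,0,0,0,0,0,0,0,0,2,0,0,0,4,0,0,0,3,0])

```text
clock: 46.6
position: [0.4893, -0.2573, 0.1881]
orientation: [-2.219, -2.22, 0.001]
force: [0.0, 0.9, -0.8]
grip_width: 0.551
grip_force: 30.0
```

servo_tool(increments=[0,0,2,0,0,0,2,0,0,0,0,0,0,0,0,0,0,0,0,0])

```text
clock: 47.1
position: [0.4907, -0.2587, 0.1514]
orientation: [2.221, 2.221, 0.001]
force: [-0.3, 0.0, -1.6]
grip_width: 0.553
grip_force: 30.0
```

```bash
python3 - <<'E'
from near import *
w=run('wrist10',[])
d=grab('side','side10')
m=np.concatenate([cv2.resize(d['color'][140:260,330:490],(400,300)),cv2.resize(w['color'],(400,300))],1);cv2.imwrite('pics/m10.png',m[:,:,::-1])
E
```

```text
tcp [ 0.49085196 -0.25878317  0.15159555] [2.22022500e+00 2.22058592e+00 1.00986140e-03] [ 0.34  0.75  0.11  1.88 -0.16  0.51  0.55]
```

View pics/m10.png

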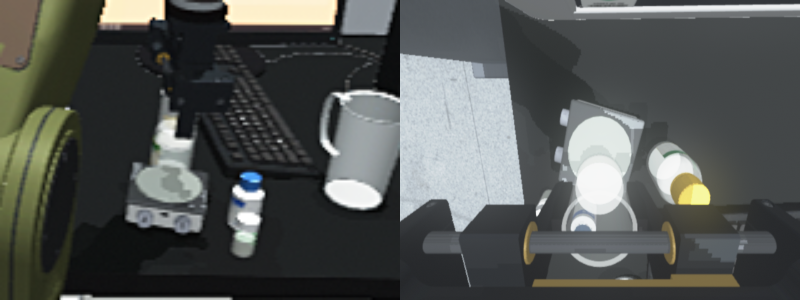

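The beaker hangs over the plate, and the white bottle and vial stand at the right, clear. Lower.

servo_tool(increments=[0,0,1.5,0,0,0,1.5,0,0,0,1.2,0,0,0,0.8,0,0,0,0.5,0,0,0,0.4,0,0,0,0,0,0,0,0,0])

```text
clock: 48.0
position: [0.4905, -0.2588, 0.0919]
orientation: [2.221, 2.221, 0.0]
force: [0.3, -0.2, -2.0]
grip_width: 0.551
grip_force: 30.0
```

servo_tool(increments=[0,0,0.2,0,0,0,0.1,0,0,0,0,0,0,0,0,0])

```text
clock: 48.4
position: [0.4905, -0.2588, 0.089]
orientation: [2.221, 2.221, 0.0]
force: [-0.5, -0.8, 3.7]
grip_width: 0.555
grip_force: 30.0
```

servo_tool(increments=[0,0,0,0,0,0,0,0,0,0,0,0,0,0,0,0,0,0,0,0,0,0,-1,0,0,0,-2,0,0,0,-3,0,0,0,-3,0,0,0,-4,0,0,0,-4,0,0,0,-3,0,0,0,-2,0,-2,0,0,0,-3,0,0,0,-3,0,0,0,-3,0,0,0,0,0,0,0], claw=0.8)

```text
clock: 50.2
position: [0.4884, -0.3738, 0.3094]
orientation: [2.227, 2.212, -0.005]
force: [-0.2, 1.1, 0.1]
grip_width: 0.801
grip_force: 0.0
```

```bash
python3 - <<'E'
from near import *
w=run('wrist11',[('beaker',.491,-.259,.108,.122,.035),('tall',.596,-.285,.097,.11,.03),('small',.467,-.355,.068,.08,.03),('vial',.406,-.34,.046,.058,.025)])
c,s=np.cos(.244),np.sin(.244)
for n,p in dict(): pass
d=grab('side','side11');P=cloud(d)
for n,x,y,z0,z1 in (('small',.467,-.355,.068,.08),('tall',.596,-.285,.095,.108),('vial',.406,-.34,.045,.057)):
    q=P[(P[...,2]>z0)&(P[...,2]<z1)&(abs(P[...,0]-x)<.03)&(abs(P[...,1]-y)<.03)];print(n,len(q),((q.min(0)+q.max(0))/2).round(4))
m=np.concatenate([cv2.resize(d['color'][140:260,330:490],(400,300)),cv2.resize(w['color'],(400,300))],1);cv2.imwrite('pics/m11.png',m[:,:,::-1])
E
```

```text
tcp [ 0.48914746 -0.37084984  0.30911423] [ 2.22527738e+00  2.21651686e+00 -1.66643284e-03] [ 0.48  0.62  0.17  1.55 -0.12  0.98  0.68]
beaker 530 [ 0.4897 -0.2589  0.1127] [ 0.4648 -0.2839  0.108 ] [ 0.5146 -0.2339  0.1174]
tall 920 [ 0.5945 -0.2848  0.1014] [ 0.5771 -0.3018  0.097 ] [ 0.6118 -0.2678  0.1058]
small 323 [ 0.466  -0.3573  0.0723] [ 0.4534 -0.3697  0.068 ] [ 0.4787 -0.3448  0.0765]
vial 338 [ 0.4047 -0.3424  0.0502] [ 0.3915 -0.3555  0.047 ] [ 0.4179 -0.3293  0.0534]
small 39 [ 0.4633 -0.3553  0.0728]
tall 58 [ 0.5924 -0.2826  0.1009]
vial 50 [ 0.4024 -0.3399  0.0499]
```

View pics/m11.png

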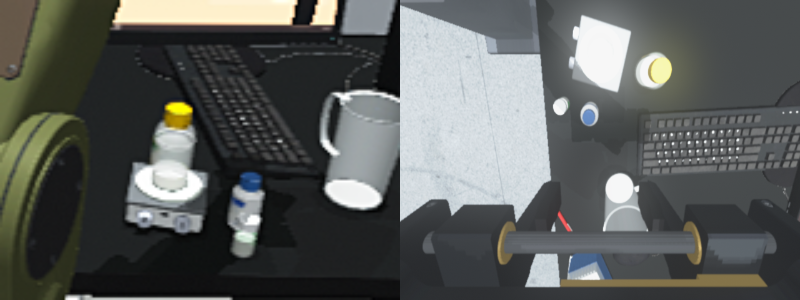

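All four stand upright on target. The beaker is about 1 mm off the plate's centre, and the small bottle to vial distance is 63 mm. Handing in.

```bash
python3 -c "
from station import workorder
print(workorder.finish_job())"
```

```text
the job is handed in; nothing more can be done
None
```

The stirring station is set out and the job was handed in at about 50 s of robot time. My last camera check put all four items upright and within tolerance, and I never touched the jug or amber bottle, but the hand-in returned no verdict.

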